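Press a board connector home with the ratchet-lever bench press

TASK

The white connector on the small board still stands proud: lay the board, on its aluminium pallet, flat on the anvil of the blue bench press, square and back to the fence, with the connector centred under the ram. Then work the press's ratchet lever, which drives the ram on the pull down and freewheels on the way back up, for as many strokes as it takes to press the connector fully home; leave the ram down on it, the lever swung right back up and let go. Bring the ram down with the lever only, never by pushing the ram itself, and leave the other things on the bench where they are.

Things in the scene. Friction and masses are not known exactly. Their poses are not given: they have to be found in the camera images.
- press: Blue cast bench press, fixed. Origin on the bench top under the ram axis, x from the operator's open side to the column, z up. In mm in its frame: foot x -90..140, y -55..55, 22 high; head x -36..115, y -28..28, z 150..215 overhanging the anvil; column x 65..115, y -26..26; 60 mm ratchet wheel at its right, y -40..-50
- seat (a point): On the steel anvil's top (z 50 mm; anvil x -40..45, y -45..45 in the press frame), 22 mm in front of the ram axis: the pallet's origin belongs here, pallet x along press x. Its far end is then 1 mm short of the low fence (10 mm high, y -30..30), its near 32 mm stick out in front of the anvil. Under the overhanging head the tool must lean back, 25 to 45 deg
- lever (a joint): Lever angle, rad: 0 = right up at its stop, 65 deg above level leaning to the operator; grows as pulled down towards the operator to 1.35 = lower stop, 12 deg below level. Stays where left. Going down the pawl catches (up to 0.26 rad lost, one tooth) and drives the ram 18 mm per rad; going up it clicks over the teeth and the ram stays. At the grip 2 N up, 3 to 4 N down, 8 to 10 N when pressing
- lever_grip (a point): Centre of the black moulded hand grip on the end of the 11 mm thick steel lever: flat-sided, 52 mm long along the lever, 20 mm wide across (along press y), 26 mm deep; 140 mm from the lever's axis, in the plane y = -82 mm of the press frame. Take it by its two flat sides; the lever turns between the fingers as it swings
- axle (a point): Point on the lever's axis in the lever's plane (press frame x 26, y -82, z 182 mm). The axis lies along press y: the grip's centre moves on an upright circle of 140 mm radius about this point; at lever angle q it is 140 mm x cos(1.134 - q) from here towards press -x and 140 mm x sin(1.134 - q) up
- ram: Steel ram, 22 mm square, 162 mm long, sliding upright through the head, with a dark flat foot 18 (x) x 46 (y) x 12 mm; origin at the centre of the foot's underside, axes as the press's. Foot underside at most 122 mm above the bench, 110 to 122 mm at the start, 81.6 mm on a connector that is home, 81.2 mm at its depth stop. It stays where it is left
- ram_face (a point): Centre of the flat underside of the ram's foot
- pallet: Aluminium pallet, 100 (x) x 50 (y) x 16 mm, with a green board fixed on top (surface 17.6 mm up, slightly smaller); 0.16 to 0.26 kg. Origin at the centre of its underside, x along its length towards the connector, which is 22 mm from the origin. Grip it across its 50 mm width by the plain sides of its -x half, about 36 mm from the origin. Starts flat on the mat
- connector (a joint): How far the connector is pressed in, m: 0 to 0.002 at the start, 0.006 = fully home on the board. It takes about 40 N from the ram and does not spring back
- connector_top (a point): Centre of the flat top of the cream-white connector, 12 (x) x 40 (y) x 14 mm; its top is 37.6 mm above the pallet's underside at joint value 0 and 31.6 mm when home
- mat: Flat blue-green work mat lying fixed on the bench, 300 (x) x 250 (y) x 2 mm; origin at the centre of its underside
- bottle: white dispenser bottle with red cap, 52 mm across, 125 mm tall, on the mat beyond the pallet; origin at the centre of its underside. A bystander: leave it standing
- jar: amber flux jar with black lid, 40 mm across, 38 mm tall, on the mat; origin at the centre of its underside. A bystander: leave it alone
- driver: orange-handled screwdriver lying on the mat left of the pallet, 170 mm long, about 26 mm thick, along its own x. A bystander: leave it alone
- bin: open blue parts bin with spare connectors, 90 x 70 x 35 mm tall, in front of the press; origin at the centre of its underside. A bystander: leave it alone
- card: circuit card with black heat sink under a clear cover, 150 x 68 x 29 mm tall, right of the press; origin at the centre of its underside. A bystander: leave it alone
- meter: yellow multimeter lying on its back, 150 x 76 x 46 mm tall, right front; origin at the centre of its underside. A bystander: leave it alone
- handheld: small green board with a black module with yellow label, 90 x 62 x 19 mm tall, in front of the mat; origin at the centre of its underside. A bystander: leave it alone
- spool: blue solder spool standing on its flange, 60 mm across, 50 mm tall, far right; origin at the centre of its underside. A bystander: leave it alone
Mind the look-alikes: they are no part of the job. What is shaped like the pallet but purple is not meant.

How it is judged (in metres and radians):
On the way, in this order (a step that is already met when the one before it is completed fails the run):
1. the pallet lies flat and square on the anvil with the connector under the ram, let go (z of pallet in the frame of press between 0.047 and 0.053 m and angle between pallet's own z axis and vertical below 0.06 rad and horizontal distance between connector_top and ram_face below 0.008 m and angle between the x axis of pallet and the x axis of press, either way round below 0.14 rad and x of pallet in the frame of press below 0 m and contact force between the fingers and pallet below 0.2 N), for 0.2 s.
2. the ram's foot bears on the connector (contact force between ram and pallet above 15 N).
3. the connector is pressed home (value of joint connector above 0.005 m), for 0.2 s.
At the end, for the whole second after the job is handed in: Connector within 1 mm of home; pallet released, flat on the anvil (3 mm, 3.5 deg), square to the press within 8 deg, connector under the ram within 8 mm; ram foot still down on the connector (3 mm); lever back up within 0.2 rad of its upper stop; everything let go and at rest (z of pallet in the frame of press between 0.047 and 0.053 m and angle between pallet's own z axis and vertical below 0.06 rad and horizontal distance between connector_top and ram_face below 0.008 m and angle between the x axis of pallet and the x axis of press, either way round below 0.14 rad and x of pallet in the frame of press below 0 m and value of joint connector above 0.005 m and value of joint lever below 0.2 rad and z of connector_top in the frame of ram above -0.003 m and linear speed of pallet below 0.02 m/s and contact force between the fingers and anything else below 0.2 N); the robot touches nothing.
It fails at once if the ram pushed directly instead of with its lever (more than 10 N) (contact force between any of the fingers, the arm and ram above 10 N).
It fails at once if a bystander moved more than 3 cm (distance of any of bottle, jar, driver, bin, card, meter, handheld, spool from where it was at the start of the episode above 0.03 m).
It fails at once if the bottle tipped over (angle between bottle's own z axis and vertical above 0.6 rad).
It also fails if it takes over 72 s, if anything falls off the work surface, if the arm or the gripper's body presses on something with over 40 N, if the wrist force passes 120 N, or if a joint passes its speed limit or range.

ROBOT

A 7-joint arm with a two-finger parallel gripper is mounted at the origin on the work surface. World frame = base frame: x ahead of the robot, y to its left, z up, the work surface at z = 0. Lengths are in m, angles in degrees, forces in N, time in s.
With the tool pointing down it reaches from about 0.425 to 0.875 m from the base axis. Payload 4.7 kg.
Tool frame: the origin (TCP) lies between the finger pads; the fingertips stand 11 mm ahead of it and the grasp point (between the pads) lies 8 mm behind it (env.tcp_to_tips is the distance from the TCP to the fingertips, in m); z points along the fingers, y is the line along which they close (so a half turn about z gives the same grasp; the last joint's range is limited). The gripper opens to 87 mm and grips with 3 to 60 N. Pads are 19 mm wide; open, the fingers measure 117 mm over their backs; the gripper's body (75 mm by 190 mm) begins 51 mm behind the grasp point.
Start: joints at [71.11, 18.392, -4.016, 83.108, 1.295, 78.541, -3.26], TCP at [0.219, -0.612, 0.234] pointing down, gripper open.
Joint ranges: [-163.93, 163.93], [-17.29, 119.83], [-79.2, 71.16], [3.27, 140.29], [-89.18, 269.18], [5.43, 117.66], [-154.24, 154.24]. Speed limits (degrees/s): [147.25, 147.25, 180, 180, 180, 180, 180].

INTERFACE

Orientations are given as [roll, pitch, yaw] about the fixed x, y, z axes, in that order (R = Rz(yaw) Ry(pitch) Rx(roll)).
In Python, from cell import env, viewer gives the robot as it stands.
- The arm moves only by the tool step_arm, never from a script. Its arguments are lists of equal length, an entry for each row: "delta_pos": the shift along the tool's x, y, z in units of 0.2 m (1.0 is 0.2 m), a list of three; "rot": the turn, a rotation vector about the tool's x, y, z in units of 1.5 rad (1.0 is 1.5 rad), a list of three; "gripper": the gripper command: -1 is shut, 1 is fully open, values between are in proportion. A call has 1 to 20 rows; each row is the pose to reach, as a shift and turn from the pose commanded when the call began, along the tool's axes at that moment; what a row does not reach only later rows make up. A row lasts 1/8 s, in which the tool goes at most 62.5 mm and 10.7 degrees, less where a joint would pass 70% of its speed; a pose out of reach is approached as far as the arm can. A call with a number of a shift or a turn outside -1 to 1 is refused whole. A call with a gripper value outside its range is refused whole. The fingers move at their own pace and stop on an object; "squeeze" is the grip in N (left out, the last holds). Time passes only in rows, so rows that repeat a pose let the fingers close. It gives the time, the measured TCP pose, the force, the opening and the grip force at its end, in the units of the state.
- env.get_obs(): the state, without advancing time (a new reading comes with each control period).
- viewer.read_camera(name): name is "scene" or "top"; returns a dict with "img" (480x640x3 uint8, red, green, blue), "fx", "fy", "cx", "cy" (pixels), "pose" (4x4, takes a point from camera to world coordinates). Camera axes: x right, y down, z forward; pixel columns grow to the right and rows downward; lengths in m; the calibration is good to about 2 mm. A picture is of the moment at which its call begins. There is no depth.
- env.sign_off(): hands the job in; it is judged then, once.
The state is a dict: "time_s": time; "qpos": joint angles; "joint_velocities": joint speeds; "effort": joint torques, N m; "tool_pos": TCP position; "tool_rot": TCP orientation; "force": force on the tool from outside, world axes, zero at the start; "wrist_torque": the same for the moment, N m; "grip_width": finger opening in m; "grasp_force": force on a finger pad.
Only numpy, scipy, OpenCV 4.12 (cv2) and the standard library are available. Lean on these libraries where they do the work, as an engineer would, in place of code of your own. Each camera call takes 0.05 s, during which the arm holds its last target. There are 200 camera calls.

## Working session

There is one attempt and no reset: what is moved stays moved. The work goes in short steps, Python scripts to look and compute and a tool call to move; the robot and the scene stay as the last step left them, time stands still between calls to the robot, and variables do not carry over. Pictures are saved under pics/ and viewed, at most 10 in all, crops included, and the job is handed in when it is done.

Besides the shell and the picture viewer there is one more tool, called after "Call:" as name(argument=value, ...) on one line, values as JSON. step_arm: Moves the arm, as the interface text tells. Shifts and turns lie within -1 to 1; 1 stands for 0.2 m of shift or 1.5 rad of turn. Its arguments: {"type":"object","properties":{"delta_pos":{"type":"array"},"rot":{"type":"array"},"gripper":{"type":"array"},"squeeze":{"type":"number"}},"required":["delta_pos","rot","gripper"]}

```bash
mkdir -p pics; python3 - <<'E'
from cell import env, viewer
import cv2,numpy as np
for n in("scene","top"):
    d=viewer.read_camera(n); cv2.imwrite(f"pics/{n}0.png",d["img"][:,:,::-1]); np.savez(f"{n}0.npz",**d)
    print(n,d["fx"],d["cx"],d["cy"],np.round(d["pose"],3).tolist())
o=env.get_obs();print(o["time_s"],o["tool_pos"],o["tool_rot"],o["grip_width"])
E
```

```text
scene 479.8050164651116 315.9852147281575 237.80841604330058 [[0.547, 0.597, -0.587, 1.131], [0.837, -0.401, 0.372, -0.498], [-0.013, -0.695, -0.719, 0.948], [0.0, 0.0, 0.0, 1.0]]
top 515.1350182658084 312.2230144621907 239.14170173403124 [[-0.04, -0.973, 0.229, 0.269], [-0.999, 0.038, -0.012, -0.104], [0.003, -0.229, -0.973, 1.358], [0.0, 0.0, 0.0, 1.0]]
0.1 [ 0.21887636 -0.61153696  0.2325814 ] [-1.79902182e+02  5.46097241e-03  1.96995221e+01] 0.08705774422828184
```

View pics/scene0.png

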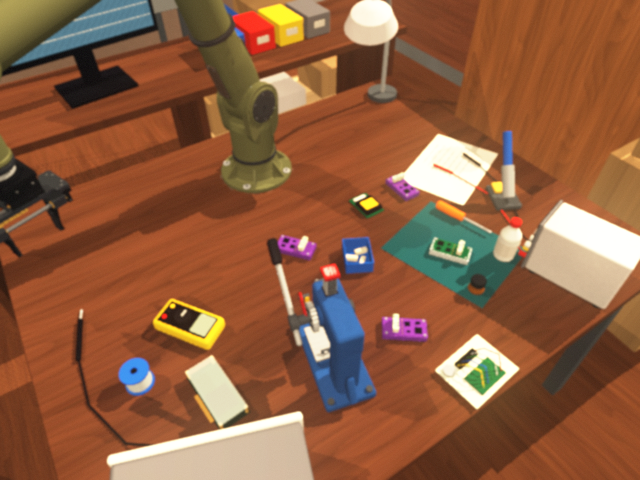

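View pics/top0.png

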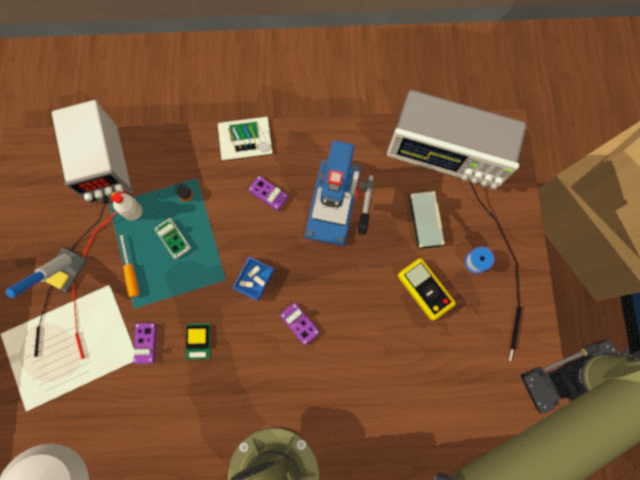

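Scene: target pallet (green board) at about top (172,238) / scene (451,249). Press at top (335,195), with the lever grip at top (365,220) / scene (275,252). Zooming in.

```bash
cat > h.py <<'E'
import numpy as np,cv2
from scipy.spatial.transform import Rotation as R
def ray(d,u,v):
    P=d["pose"]; r=P[:3,:3]@np.array([(u-d["cx"])/d["fx"],(v-d["cy"])/d["fy"],1.]); return P[:3,3],r/np.linalg.norm(r)
def plane(d,u,v,z):
    o,r=ray(d,u,v); return o+r*(z-o[2])/r[2]
def tri(a,ua,b,ub):
    o1,r1=ray(a,*ua);o2,r2=ray(b,*ub)
    s=np.linalg.lstsq(np.stack([r1,-r2],1),o2-o1,rcond=None)[0]
    p,q=o1+s[0]*r1,o2+s[1]*r2; return (p+q)/2,np.linalg.norm(p-q)
def proj(d,p):
    P=d["pose"];c=P[:3,:3].T@(np.asarray(p)-P[:3,3]);return np.array([d["fx"]*c[0]/c[2]+d["cx"],d["fy"]*c[1]/c[2]+d["cy"]])
def load(n): return dict(np.load(n))
E
python3 - <<'E'
from h import *
t=load("top0.npz")["img"];s=load("scene0.npz")["img"]
def c(i,x,y,w,h): return cv2.resize(i[y:y+h,x:x+w],(400,300),interpolation=cv2.INTER_CUBIC)
a=np.vstack([np.hstack([c(t,290,135,120,120*3//4+0),c(t,260,130,0+160,120)]),np.hstack([c(t,140,210,64,48),c(s,420,225,64,48)])])
a[:300,:400]=c(t,280,135,160,120); a[:300,400:]=c(s,230,225,240,180)
cv2.imwrite("pics/crop1.png",a[:,:,::-1])
E
```

```text
(no output)
```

View pics/crop1.png

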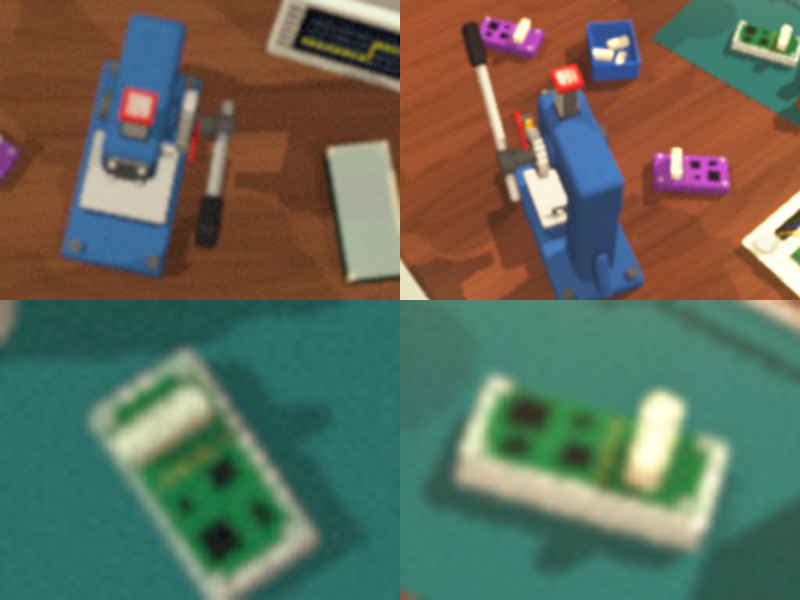

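Pallet top-face corners in the crop are around (88,415), (185,350), (318,540) and (225,600), with the connector at the upper-left end. Zooming in more on the press.

```bash
python3 - <<'E'
from h import *
t=load("top0.npz");s=load("scene0.npz")
def c(i,x,y): return cv2.resize(i[y:y+120,x:x+80],(400,600),interpolation=cv2.INTER_CUBIC)
a=np.hstack([c(t["img"],300,132),c(s["img"],298,292)])
cv2.imwrite("pics/crop2.png",a[:,:,::-1])
# pallet: board green
for n,d in(("top",t),("scene",s)):
    i=d["img"].astype(int); x,y=(145,212) if n=="top" else (425,230)
    m=np.zeros(i.shape[:2],np.uint8); sub=i[y:y+50,x:x+55]
    g=(sub[...,1]-sub[...,2]>12)&(sub[...,1]>sub[...,0]); w=(sub[...,0]>120)
    m[y:y+50,x:x+55]=(g|w)*255
    k,l,st,ce=cv2.connectedComponentsWithStats(m); 
    b=1+np.argmax(st[1:,4]); print(n,st[b],ce[b])
    mg=np.zeros_like(m); mg[y:y+50,x:x+55]=g*255; mg[l!=b]=0
    v,u=np.nonzero(mg); p=np.array([plane(d,a,b,.0196)[:2] for a,b in zip(u,v)])
    h=cv2.convexHull((p*1000).astype(np.float32)); print("green rect mm",cv2.minAreaRect(h))
    if n=="top":
        v,u=np.nonzero(l==b); p=np.array([plane(d,a,b,.018)[:2] for a,b in zip(u,v)]); print("all",cv2.minAreaRect((p*1000).astype(np.float32)))
for u,v in [(154.1,228.4),(169.6,218),(190.9,248.4),(176,258)]: print(plane(t,u,v,.018))
# grip: dark blob both views
E
```

```text
top [154 218  37  41 782] [171.79667519 237.79923274]
green rect mm ((601.9454956054688, 254.6689453125), (107.57577514648438, 56.02067947387695), 32.922576904296875)
all ((602.3439331054688, 255.09771728515625), (107.70440673828125, 56.08768081665039), 32.922584533691406)
scene [ 425  230   55   50 2394] [450.52213868 252.40893901]
green rect mm ((618.2381591796875, 248.868896484375), (144.6266326904297, 191.1023712158203), 47.898963928222656)
[0.63037642 0.30294248 0.018     ]
[0.65775404 0.26211406 0.018     ]
[0.57156182 0.20356903 0.018     ]
[0.54706917 0.24257988 0.018     ]
```

View pics/crop2.png

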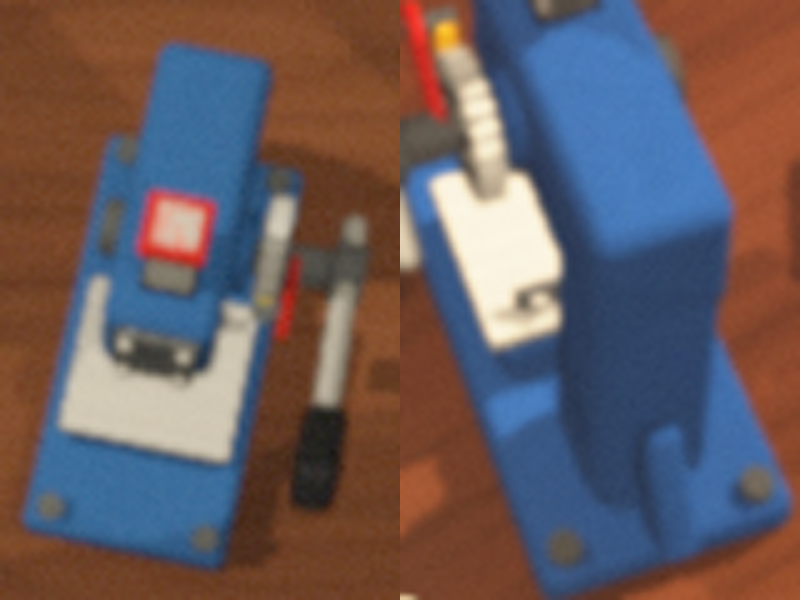

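Top panel: foot corners (22,522), (222,568), (108,135), (303,172); anvil front (60,430), (230,462); head back (163,43), (273,62). Scene panel: foot back (545,598), (792,508); head back (595,255), (730,200); anvil back-right (490,350). Next I solve the press pose from these points, then the lever angle and the moves.

```bash
python3 - <<'E'
from h import *
from scipy.optimize import least_squares
t=load("top0.npz");s=load("scene0.npz")
T=[((22,522),(-90,55,22)),((222,568),(-90,-55,22)),((108,135),(140,55,22)),((303,172),(140,-55,22)),((60,430),(-40,45,50)),((230,462),(-40,-45,50)),((163,43),(115,28,215)),((273,62),(115,-28,215))]
S=[((545,598),(140,-55,22)),((792,508),(140,55,22)),((595,255),(115,-28,215)),((730,200),(115,28,215)),((490,350),(45,-45,50))]
O=[(t,np.array([300+(a[0]-2)/5,132+(a[1]-2)/5]),np.array(b)/1e3) for a,b in T]+[(s,np.array([298+(a[0]-402)/5,292+(a[1]-2)/5]),np.array(b)/1e3) for a,b in S]
def W(q,p): return R.from_euler('z',q[2]).apply(p)+[q[0],q[1],0]
f=lambda q:np.concatenate([proj(d,W(q,p))-o for d,o,p in O])
r=least_squares(f,[.65,-.14,-.15],loss='soft_l1');q=r.x
print("press",q[:2],np.degrees(q[2])); print(np.round(f(q).reshape(-1,2),1).tolist())
gt=(300+320/5,132+458/5); gs=(230+473/400*0+ (473-400)*.6,225+45*.6)
g,e=tri(t,gt,s,gs); gp=R.from_euler('z',-q[2]).apply(g-[q[0],q[1],0]); print("grip",g,e,gp, "lev angle", 1.134-np.arctan2(gp[2]-.182,.026-gp[0]))
print("seat",W(q,[-.022,0,.05]),"axle",W(q,[.026,-.082,.182]))
np.save("press.npy",q)
E
```

```text
press [ 0.6630275  -0.17367236] -14.20646383715518
[[0.1, 1.3], [0.6, 0.4], [0.4, -0.4], [0.5, -0.1], [0.1, -0.1], [-0.4, 0.4], [-0.0, -1.1], [1.0, -0.4], [-0.2, -2.0], [1.0, -1.1], [-0.3, 0.5], [2.3, 2.3], [-0.1, -1.3]]
grip [ 0.55767134 -0.23179148  0.26186416] 0.0007580255964672409 [-0.08787072 -0.08219787  0.26186416] lev angle 0.5223631123620268
seat [ 0.64170031 -0.16827319  0.05      ] axle [ 0.66810818 -0.25954544  0.182     ]
```

```bash
cat >> h.py <<'E'
def tool(h,t):
    c,s=np.cos(np.radians(t)),np.sin(np.radians(t))
    return R.from_euler('z',h,degrees=True)*R.from_matrix(np.array([[c,0,s],[0,-1,0],[s,0,-c]]))
def plan(wps,p=None,r=None):
    from cell import env
    o=env.get_obs()
    if p is None: p,r=np.array(o["tool_pos"]),R.from_euler('xyz',o["tool_rot"],degrees=True)
    for P,h,t in wps:
        q=tool(h,t); d=r.inv().apply(np.array(P)-p)/.2; w=(r.inv()*q).as_rotvec()/1.5
        L=np.linalg.norm(d)*.2
        print(np.round(d,3).tolist(),np.round(w,3).tolist(),"rows>=%d"%np.ceil(max(L/.0625,np.degrees(np.linalg.norm(w)*1.5)/10.7)),"!!" if abs(d).max()>1 else ""); p,r=np.array(P),q
E
python3 - <<'E'
from h import *
plan([((.27,-.45,.32),20,0),((.37,-.29,.33),20,0),((.44,-.12,.33),25,15),((.50,.05,.32),30,35),((.54,.18,.22),33.2,35),((.568,.232,.10),33.2,35),((.568,.232,.019),33.2,35)])
E
```

```text
[0.513, -0.675, -0.436] [-0.001, 0.0, -0.003] rows>=4 
[0.743, -0.581, -0.05] [0.0, 0.0, 0.0] rows>=4 
[0.62, -0.679, 0.0] [0.008, 0.174, -0.058] rows>=3 
[0.597, -0.644, 0.212] [0.025, 0.233, -0.053] rows>=3 
[0.121, -0.463, 0.695] [0.021, 0.0, -0.031] rows>=3 
[-0.132, -0.141, 0.64] [0.0, 0.0, 0.0] rows>=3 
[-0.232, 0.0, 0.332] [0.0, 0.0, 0.0] rows>=2
```

Call:
step_arm(delta_pos=[[0.513,-0.675,-0.436],[0.513,-0.675,-0.436],[0.513,-0.675,-0.436],[0.513,-0.675,-0.436],[0.513,-0.675,-0.436]], rot=[[0,0,0],[0,0,0],[0,0,0],[0,0,0],[0,0,0]], gripper=[1,1,1,1,1])

```text
time_s: 0.72
tool_pos: [0.2698, -0.4505, 0.3206]
tool_rot: [180.0, 0.0, 19.7]
force: [-1.0, -0.1, -0.1]
grip_width: 0.0868
grasp_force: 0.0
```

Call:
step_arm(delta_pos=[[0.743,-0.581,-0.05],[0.743,-0.581,-0.05],[0.743,-0.581,-0.05],[0.743,-0.581,-0.05],[0.743,-0.581,-0.05]], rot=[[0,0,0],[0,0,0],[0,0,0],[0,0,0],[0,0,0]], gripper=[1,1,1,1,1])

```text
time_s: 1.35
tool_pos: [0.3699, -0.2924, 0.3296]
tool_rot: [-179.9, 0.1, 19.6]
force: [-0.6, -1.0, -0.3]
grip_width: 0.0868
grasp_force: 0.0
```

Call:
step_arm(delta_pos=[[0.62,-0.679,0],[0.62,-0.679,0],[0.62,-0.679,0],[0.62,-0.679,0],[0.62,-0.679,0]], rot=[[0.008,0.174,-0.058],[0.008,0.174,-0.058],[0.008,0.174,-0.058],[0.008,0.174,-0.058],[0.008,0.174,-0.058]], gripper=[1,1,1,1,1])

```text
time_s: 1.98
tool_pos: [0.4412, -0.1237, 0.3303]
tool_rot: [-179.9, -14.9, 24.5]
force: [-0.5, -0.4, 0.2]
grip_width: 0.087
grasp_force: 0.0
```

Call:
step_arm(delta_pos=[[0.597,-0.644,0.212],[0.597,-0.644,0.212],[0.597,-0.644,0.212],[0.597,-0.644,0.212],[0.597,-0.644,0.212]], rot=[[0.025,0.233,-0.053],[0.025,0.233,-0.053],[0.025,0.233,-0.053],[0.025,0.233,-0.053],[0.025,0.233,-0.053]], gripper=[1,1,1,1,1])

```text
time_s: 2.6
tool_pos: [0.5175, 0.0101, 0.2975]
tool_rot: [-177.6, -32.5, 27.8]
force: [0.6, 0.4, 0.5]
grip_width: 0.0869
grasp_force: 0.0
```

Call:
step_arm(delta_pos=[[0,0,0],[0,0,0]], rot=[[0,0,0],[0,0,0]], gripper=[1,1])

```text
time_s: 2.85
tool_pos: [0.5172, 0.0148, 0.2984]
tool_rot: [-177.6, -32.6, 28.4]
force: [0.2, -0.7, 0.1]
grip_width: 0.0869
grasp_force: 0.0
```

```bash
python3 - <<'E'
from h import *
from cell import env
o=env.get_obs(); print(o["tool_pos"],o["tool_rot"],np.round(o["qpos"],1))
plan([((.53,.15,.24),33.2,35),((.568,.232,.10),33.2,35)])
E
```

```text
[0.51721555 0.01483632 0.29841951] [-177.55612616  -32.57518314   28.42524578] [ 12.  -17.1  -1.6 118.  -26.8  57.1 -40.1]
[0.161, -0.544, 0.473] [0.002, 0.027, -0.047] rows>=3 
[-0.087, -0.239, 0.793] [0.0, 0.0, 0.0] rows>=3
```

Call:
step_arm(delta_pos=[[0.161,-0.544,0.473],[0.161,-0.544,0.473],[0.161,-0.544,0.473],[0.161,-0.544,0.473],[0.161,-0.544,0.473],[0.161,-0.544,0.473]], rot=[[0.002,0.027,-0.047],[0.002,0.027,-0.047],[0.002,0.027,-0.047],[0.002,0.027,-0.047],[0.002,0.027,-0.047],[0.002,0.027,-0.047]], gripper=[1,1,1,1,1,1])

```text
time_s: 3.6
tool_pos: [0.5306, 0.1496, 0.2411]
tool_rot: [179.9, -35.1, 33.2]
force: [0.2, -0.2, -0.7]
grip_width: 0.0872
grasp_force: 0.0
```

Call:
step_arm(delta_pos=[[-0.087,-0.239,0.793],[-0.087,-0.239,0.793],[-0.087,-0.239,0.793],[-0.087,-0.239,0.793],[-0.087,-0.239,0.793],[-0.087,-0.239,0.793]], rot=[[0,0,0],[0,0,0],[0,0,0],[0,0,0],[0,0,0],[0,0,0]], gripper=[1,1,1,1,1,1])

```text
time_s: 4.35
tool_pos: [0.5692, 0.2326, 0.1028]
tool_rot: [179.8, -35.2, 33.3]
force: [-0.6, 0.0, -0.7]
grip_width: 0.0868
grasp_force: 0.0
```

```bash
python3 - <<'E'
from h import *
from cell import env,viewer
o=env.get_obs(); print(o["tool_pos"],o["tool_rot"],np.round(o["qpos"],1))
plan([((.568,.232,.019),33.2,35)])
d=viewer.read_camera("scene"); t=viewer.read_camera("top")
a=np.hstack([cv2.resize(d["img"][160:310,360:560],(400,300)),cv2.resize(t["img"][150:300,80:280],(400,300))])
cv2.imwrite("pics/pre.png",a[:,:,::-1])
E
```

```text
[0.56924479 0.23260395 0.10280602] [179.78351964 -35.20232918  33.30276699] [  6.6   2.8 -27.4 126.3 -19.7  17.7 -60.1]
[-0.247, -0.002, 0.338] [0.002, -0.002, 0.001] rows>=2
```

View pics/pre.png

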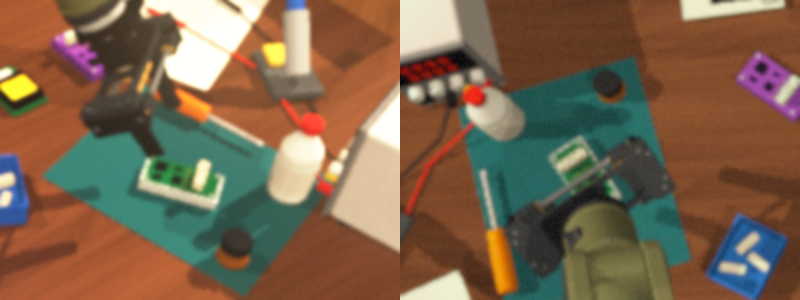

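The fingers straddle the pallet squarely and the bystanders are clear (driver just left of the gripper body). Descending and gripping.

Call:
step_arm(delta_pos=[[-0.12,-0.002,0.17],[-0.247,-0.002,0.338],[-0.247,-0.002,0.338],[-0.247,-0.002,0.338],[-0.247,-0.002,0.338]], rot=[[0,0,0],[0,0,0],[0,0,0],[0,0,0],[0,0,0]], gripper=[1,1,1,1,1])

```text
time_s: 5.08
tool_pos: [0.5664, 0.2329, 0.0174]
tool_rot: [179.9, -35.1, 33.4]
force: [-0.2, -0.2, 0.4]
grip_width: 0.087
grasp_force: 0.2
```

```bash
python3 - <<'E'
from cell import env
import numpy as np
o=env.get_obs(); print(o["tool_pos"],o["tool_rot"],np.round(o["qpos"],1),o["force"])
E
```

```text
[0.56643968 0.23287174 0.01744918] [179.85914612 -35.07918094  33.36694159] [  5.5  12.8 -27.4 129.2 -20.4   5.5 -56.4] [-0.19818689 -0.17654569  0.37419715]
```

Call:
step_arm(delta_pos=[[0,0,0],[0,0,0],[0,0,0],[0,0,0],[0,0,0],[0,0,0],[0,0,0],[0,0,0]], rot=[[0,0,0],[0,0,0],[0,0,0],[0,0,0],[0,0,0],[0,0,0],[0,0,0],[0,0,0]], gripper=[-1,-1,-1,-1,-1,-1,-1,-1], squeeze=40)

```text
time_s: 6.08
tool_pos: [0.5664, 0.2332, 0.017]
tool_rot: [179.9, -35.1, 33.4]
force: [-0.2, -0.4, 4.2]
grip_width: 0.0495
grasp_force: 40.6
```

```bash
python3 - <<'E'
from h import *
plan([((.567,.232,.08),33.2,35)])
E
```

```text
[0.18, 0.007, -0.258] [0.0, -0.001, 0.001] rows>=2
```

Call:
step_arm(delta_pos=[[0.09,0.003,-0.129],[0.18,0.007,-0.258],[0.18,0.007,-0.258],[0.18,0.007,-0.258],[0.18,0.007,-0.258]], rot=[[0,0,0],[0,0,0],[0,0,0],[0,0,0],[0,0,0]], gripper=[-1,-1,-1,-1,-1])

```text
time_s: 6.7
tool_pos: [0.5649, 0.2316, 0.077]
tool_rot: [-179.9, -34.8, 33.3]
force: [-0.1, 0.0, -3.2]
grip_width: 0.0498
grasp_force: 40.0
```

```bash
python3 - <<'E'
from h import *
from cell import env
o=env.get_obs(); print(o["tool_pos"],o["tool_rot"],o["grip_width"])
plan([((.60,.11,.13),20,35),((.57,-.01,.13),5,35),((.53,-.14,.11),-14.2,35)])
E
```

```text
[0.56488072 0.23161063 0.07699323] [-179.94349616  -34.7800717    33.30181168] 0.04982355257392126
[-0.002, 0.604, -0.325] [-0.089, 0.003, 0.127] rows>=3 
[-0.284, 0.513, -0.199] [-0.1, 0.0, 0.143] rows>=2 
[-0.267, 0.63, -0.065] [-0.128, 0.0, 0.183] rows>=3
```

Call:
step_arm(delta_pos=[[0,0.3,-0.16],[-0.002,0.604,-0.325],[-0.002,0.604,-0.325],[-0.002,0.604,-0.325],[-0.002,0.604,-0.325],[-0.002,0.604,-0.325]], rot=[[-0.045,0,0.063],[-0.089,0.003,0.127],[-0.089,0.003,0.127],[-0.089,0.003,0.127],[-0.089,0.003,0.127],[-0.089,0.003,0.127]], gripper=[-1,-1,-1,-1,-1,-1])

```text
time_s: 7.45
tool_pos: [0.6006, 0.1117, 0.1315]
tool_rot: [-180.0, -35.2, 20.1]
force: [0.4, 0.2, -2.9]
grip_width: 0.0496
grasp_force: 40.0
```

Call:
step_arm(delta_pos=[[-0.14,0.25,-0.1],[-0.284,0.513,-0.199],[-0.284,0.513,-0.199],[-0.284,0.513,-0.199],[-0.284,0.513,-0.199],[-0.284,0.513,-0.199]], rot=[[-0.05,0,0.07],[-0.1,0,0.143],[-0.1,0,0.143],[-0.1,0,0.143],[-0.1,0,0.143],[-0.1,0,0.143]], gripper=[-1,-1,-1,-1,-1,-1])

```text
time_s: 8.2
tool_pos: [0.5717, -0.0085, 0.1324]
tool_rot: [-179.9, -35.3, 5.1]
force: [1.5, 0.1, -1.4]
grip_width: 0.0497
grasp_force: 40.0
```

```bash
python3 - <<'E'
from h import *
from cell import env
o=env.get_obs(); print(o["tool_pos"],o["tool_rot"],np.round(o["qpos"],1))
plan([((.53,-.14,.11),-14.2,35)])
E
```

```text
[ 0.57167824 -0.00846807  0.13240215] [-179.92347317  -35.2774191     5.06118214] [ 16.2  -6.7 -15.3 130.9 -14.2  21.  -72.8]
[-0.282, 0.637, -0.063] [-0.13, -0.003, 0.183] rows>=3
```

Call:
step_arm(delta_pos=[[-0.13,0.3,-0.03],[-0.26,0.62,-0.05],[-0.26,0.62,-0.05],[-0.26,0.62,-0.05],[-0.26,0.62,-0.05],[-0.26,0.62,-0.05],[-0.26,0.62,-0.05],[-0.26,0.62,-0.05]], rot=[[-0.065,0,0.09],[-0.13,-0.003,0.183],[-0.13,-0.003,0.183],[-0.13,-0.003,0.183],[-0.13,-0.003,0.183],[-0.13,-0.003,0.183],[-0.13,-0.003,0.183],[-0.13,-0.003,0.183]], gripper=[-1,-1,-1,-1,-1,-1,-1,-1])

```text
time_s: 9.2
tool_pos: [0.5343, -0.137, 0.1105]
tool_rot: [180.0, -35.0, -14.2]
force: [0.3, -0.3, -3.0]
grip_width: 0.0494
grasp_force: 40.0
```

```bash
python3 - <<'E'
from h import *
from cell import env,viewer
o=env.get_obs(); print(o["tool_pos"],o["tool_rot"],np.round(o["qpos"],1))
plan([((.602,-.158,.088),-14.2,35)])
t=viewer.read_camera("top");s=viewer.read_camera("scene");np.savez("t1.npz",**t);np.savez("s1.npz",**s)
u=[315,190]
a=np.hstack([cv2.resize(t["img"][150:270,270:390],(400,400),interpolation=2),cv2.resize(s["img"][200:320,260:380],(400,400),interpolation=2)])
cv2.imwrite("pics/carry.png",a[:,:,::-1])
E
```

```text
[ 0.53432424 -0.1370178   0.11052753] [179.96923368 -35.02331933 -14.24968169] [ 27.9  -7.5 -16.9 134.4   0.2  17.8 -94. ]
[0.225, 0.018, 0.295] [0.001, -0.0, -0.0] rows>=2
```

View pics/carry.png

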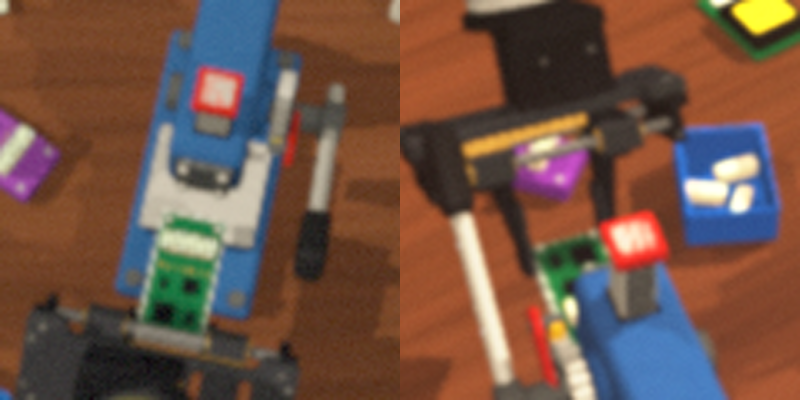

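The pallet is held square, with connector centre at crop (189,238), i.e. top (326.7,221.4). Its far edge is at crop (165,216) to (222,227). The lever is clear ahead of the gripper body.

```bash
python3 - <<'E'
from h import *
t=load("t1.npz");q=np.load("press.npy");p=lambda w:R.from_euler('z',-q[2]).apply(w-[q[0],q[1],0])
i=t["img"][205:235,310:345].astype(int); w=(i.min(2)>150); 
k,l,st,ce=cv2.connectedComponentsWithStats(w.astype(np.uint8)); print([(st[j,4],ce[j]+[310,205]) for j in range(1,k) if st[j,4]>8])
tc=p(np.array([.5343,-.137,.1105])); print("tcp",tc)
for u,z in [((326.7,221.4),.0955+.0366),((319.5,215),.1115),((336.6,218.2),.1115)]: print(p(plane(t,*u,z))-[tc[0],tc[1],0])
E
```

```text
[(np.int32(329), array([328.9118541 , 211.59270517])), (np.int32(76), array([325.98684211, 222.57894737]))]
tcp [-0.13379072  0.00395895  0.1105    ]
[ 0.06916158 -0.00190009  0.1321    ]
[0.08735351 0.01966387 0.1115    ]
[ 0.08809288 -0.02401466  0.1115    ]
```

```bash
python3 - <<'E'
from h import *
plan([((.600,-.157,.085),-14.2,35),((.600,-.157,.0665),-14.2,35)])
E
```

```text
[0.208, 0.015, 0.301] [0.001, -0.0, -0.001] rows>=2 
[-0.053, 0.0, 0.076] [0.0, 0.0, 0.0] rows>=1
```

Call:
step_arm(delta_pos=[[0.07,0.005,0.1],[0.14,0.01,0.2],[0.208,0.015,0.301],[0.208,0.015,0.301],[0.208,0.015,0.301],[0.208,0.015,0.301]], rot=[[0,0,0],[0,0,0],[0,0,0],[0,0,0],[0,0,0],[0,0,0]], gripper=[-1,-1,-1,-1,-1,-1])

```text
time_s: 10.05
tool_pos: [0.5947, -0.1563, 0.0796]
tool_rot: [179.9, -34.3, -14.3]
force: [-5.4, 2.2, -7.6]
grip_width: 0.0492
grasp_force: 40.0
```

Call:
step_arm(delta_pos=[[-0.02,0,0.03],[-0.04,0,0.055],[-0.053,0,0.076],[-0.053,0,0.076],[-0.053,0,0.076]], rot=[[0,0,0],[0,0,0],[0,0,0],[0,0,0],[0,0,0]], gripper=[-1,-1,-1,-1,-1])

```text
time_s: 10.68
tool_pos: [0.6004, -0.1573, 0.067]
tool_rot: [180.0, -35.1, -14.3]
force: [-0.5, -0.1, -1.8]
grip_width: 0.0493
grasp_force: 40.0
```

```bash
python3 - <<'E'
from h import *
from cell import env,viewer
o=env.get_obs(); print(o["tool_pos"],o["tool_rot"],o["force"],np.round(o["qpos"],1))
t=viewer.read_camera("top");s=viewer.read_camera("scene");np.savez("t2.npz",**t);np.savez("s2.npz",**s)
a=np.hstack([cv2.resize(t["img"][150:270,270:390],(400,400),interpolation=2),cv2.resize(s["img"][220:340,260:380],(400,400),interpolation=2)])
cv2.imwrite("pics/seat.png",a[:,:,::-1])
E
```

```text
[ 0.6004118  -0.15733295  0.06695821] [179.97517948 -35.06666172 -14.28856375] [-0.50979946 -0.08923455 -1.76145856] [  27.7    6.2  -17.   127.9   17.5   11.7 -108.9]
```

View pics/seat.png

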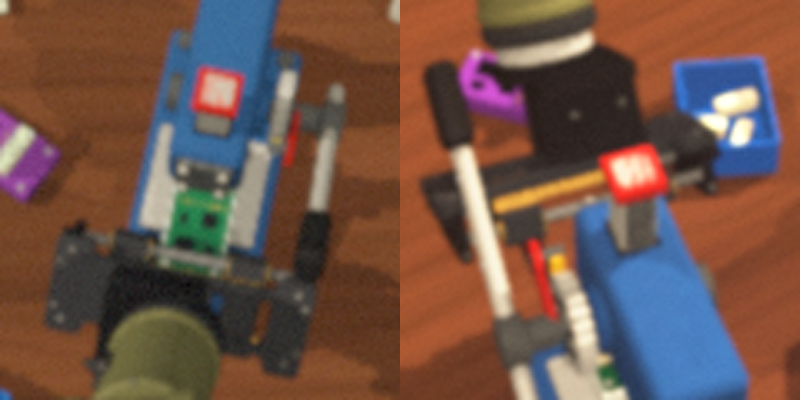

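Board is square and laterally centred on the anvil (crop 172–230 vs anvil 145–265), and the lever clears the gripper. I lower it the last bit and release.

Call:
step_arm(delta_pos=[[-0.005,0,0.007],[-0.005,0,0.007],[-0.005,0,0.007],[-0.005,0,0.007],[-0.005,0,0.007],[-0.005,0,0.007],[-0.005,0,0.007]], rot=[[0,0,0],[0,0,0],[0,0,0],[0,0,0],[0,0,0],[0,0,0],[0,0,0]], gripper=[-1,-1,-1,0.4,0.4,0.4,0.4])

```text
time_s: 11.65
tool_pos: [0.6002, -0.1573, 0.0651]
tool_rot: [180.0, -35.1, -14.3]
force: [0.4, 0.2, -0.2]
grip_width: 0.0606
grasp_force: 0.0
```

```bash
python3 - <<'E'
from h import *
from cell import env,viewer
o=env.get_obs(); print(o["tool_pos"],o["tool_rot"],o["force"],o["grip_width"])
plan([((.52,-.137,.125),-14.2,35)])
E
```

```text
[ 0.60020597 -0.15732504  0.06510682] [179.97005489 -35.05563078 -14.28710706] [ 0.40959508  0.22693743 -0.23159446] 0.06059287152394791
[-0.167, 0.001, -0.483] [0.001, -0.001, -0.001] rows>=2
```

Call:
step_arm(delta_pos=[[0,0,-0.15],[-0.1,0,-0.35],[-0.167,0,-0.483],[-0.167,0,-0.483],[-0.167,0,-0.483],[-0.167,0,-0.483]], rot=[[0,0,0],[0,0,0],[0,0,0],[0,0,0],[0,0,0],[0,0,0]], gripper=[0.4,0.4,0.4,0.4,0.4,0.4])

```text
time_s: 12.4
tool_pos: [0.5202, -0.1367, 0.1242]
tool_rot: [180.0, -35.0, -14.3]
force: [0.8, 0.4, 0.9]
grip_width: 0.0612
grasp_force: 0.0
```

```bash
python3 - <<'E'
from h import *
from cell import env,viewer
o=env.get_obs(); print(o["tool_pos"],o["tool_rot"],np.round(o["qpos"],1))
t=viewer.read_camera("top");s=viewer.read_camera("scene");np.savez("t3.npz",**t);np.savez("s3.npz",**s)
a=np.hstack([cv2.resize(t["img"][170:250,300:380],(400,400),interpolation=2),cv2.resize(s["img"][270:350,290:370],(400,400),interpolation=2)])
cv2.imwrite("pics/rel.png",a[:,:,::-1])
E
```

```text
[ 0.52024476 -0.13668489  0.12417231] [179.9993279  -34.96982957 -14.28204896] [ 32.5 -10.9 -20.3 135.1  -6.   20.3 -88.1]
```

View pics/rel.png

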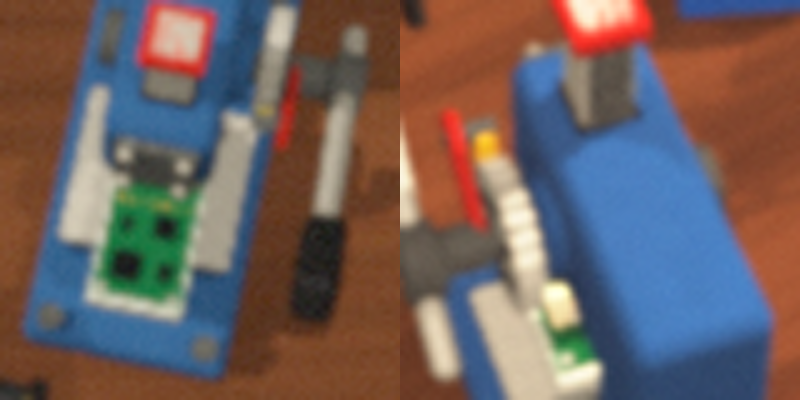

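Pallet released on the anvil: near corners at top crop (85,302) and (185,319). In scene, the connector's right end is at (562,300).

```bash
python3 - <<'E'
from h import *
t=load("t3.npz");s=load("s3.npz");q=np.load("press.npy");p=lambda w:np.round(R.from_euler('z',-q[2]).apply(w-[q[0],q[1],0])*1000,1)
T=lambda x,y,z:p(plane(t,300+(x-2)/5,170+(y-2)/5,z))
S=lambda x,y,z:p(plane(s,290+(x-402)/5,270+(y-2)/5,z))
print("near corners",T(85,302,.066),T(185,319,.066))
print("anvil front",T(60,240,.05),T(230,272,.05))
print("conn top right end",S(558,290,.0866), "pallet far right corner",S(557,393,.066))
# grip
gt=(300+(317-2)/5,170+(268-2)/5); g=p(plane(t,*gt,.262));print("grip",g)
W=lambda a:R.from_euler('z',q[2]).apply(np.array(a))+[q[0],q[1],0]
for l in (0,.26,.52,.8,1.1,1.35): print(l,np.round(W([.026-.14*np.cos(1.134-l),-.082,.182+.14*np.sin(1.134-l)]),4), 65-np.degrees(l))
E
```

```text
near corners [-74.6  24.7  66. ] [-72.7 -27.7  66. ]
anvil front [-40.3  45.1  50. ] [-38.8 -45.8  50. ]
conn top right end [ -4.  -14.9  86.6] pallet far right corner [ 30.8 -27.8  66. ]
grip [-87.5 -80.2 262. ]
0 [ 0.6107 -0.245   0.3089] 65.0
0.26 [ 0.581  -0.2375  0.2894] 50.10309732659859
0.52 [ 0.5572 -0.2315  0.2627] 35.20619465319719
0.8 [ 0.5399 -0.2271  0.2279] 19.163376389534136
1.1 [ 0.5325 -0.2252  0.1868] 1.9746425356094406
1.35 [ 0.5355 -0.226   0.152 ] -12.349302342661147
```

```bash
python3 - <<'E'
from h import *
plan([((.46,-.12,.26),-14.2,15),((.47,-.205,.37),-14.2,0),((.557,-.2315,.34),-14.2,0),((.557,-.2315,.257),-14.2,0)])
E
```

```text
[0.134, -0.007, -0.736] [0.0, -0.232, -0.001] rows>=3 
[0.29, 0.4, -0.492] [0.0, -0.175, 0.0] rows>=3 
[0.454, 0.022, 0.15] [0.0, 0.0, 0.0] rows>=2 
[0.0, 0.0, 0.415] [0.0, 0.0, 0.0] rows>=2
```

Call:
step_arm(delta_pos=[[0.05,0,-0.3],[0.134,-0.007,-0.736],[0.134,-0.007,-0.736],[0.134,-0.007,-0.736],[0.134,-0.007,-0.736],[0.134,-0.007,-0.736]], rot=[[0,-0.08,0],[0,-0.232,0],[0,-0.232,0],[0,-0.232,0],[0,-0.232,0],[0,-0.232,0]], gripper=[0,0,0,0,0,0])

```text
time_s: 13.25
tool_pos: [0.4586, -0.1198, 0.2585]
tool_rot: [180.0, -14.9, -14.3]
force: [-0.3, -0.2, -0.0]
grip_width: 0.0437
grasp_force: 0.0
```

Call:
step_arm(delta_pos=[[0.29,0.4,-0.492],[0.29,0.4,-0.492],[0.29,0.4,-0.492],[0.29,0.4,-0.492],[0.29,0.4,-0.492],[0.29,0.4,-0.492]], rot=[[0,-0.175,0],[0,-0.175,0],[0,-0.175,0],[0,-0.175,0],[0,-0.175,0],[0,-0.175,0]], gripper=[0,0,0,0,0,0])

```text
time_s: 14.0
tool_pos: [0.4686, -0.2035, 0.3698]
tool_rot: [180.0, 0.0, -14.2]
force: [-0.5, -0.4, -0.4]
grip_width: 0.0434
grasp_force: 0.0
```

```bash
python3 - <<'E'
from h import *
from cell import env
o=env.get_obs(); print(o["tool_pos"],o["tool_rot"],np.round(o["qpos"],1),o["grip_width"])
plan([((.557,-.2315,.34),-14.2,0),((.557,-.2315,.257),-14.2,0)])
E
```

```text
[ 0.46858244 -0.20345316  0.3698021 ] [ 1.79984233e+02  4.09233712e-02 -1.42036525e+01] [ 35.    0.2 -14.5  88.7   0.1  91.2 -83.7] 0.0433524186545786
[0.463, 0.027, 0.149] [0.0, 0.0, -0.0] rows>=2 
[0.0, 0.0, 0.415] [0.0, 0.0, 0.0] rows>=2
```

Call:
step_arm(delta_pos=[[0.463,0.027,0.149],[0.463,0.027,0.149],[0.463,0.027,0.149],[0.463,0.027,0.149]], rot=[[0,0,0],[0,0,0],[0,0,0],[0,0,0]], gripper=[0,0,0,0])

```text
time_s: 14.5
tool_pos: [0.5571, -0.2323, 0.341]
tool_rot: [180.0, 0.0, -14.3]
force: [0.1, -0.7, 0.2]
grip_width: 0.0439
grasp_force: 0.0
```

Call:
step_arm(delta_pos=[[0,0,0.2],[0,0,0.415],[0,0,0.415],[0,0,0.415],[0,0,0.415]], rot=[[0,0,0],[0,0,0],[0,0,0],[0,0,0],[0,0,0]], gripper=[0,0,0,0,0])

```text
time_s: 15.12
tool_pos: [0.5587, -0.2334, 0.261]
tool_rot: [179.9, -0.3, -14.3]
force: [-0.2, -0.2, -0.4]
grip_width: 0.0435
grasp_force: 0.0
```

Call:
step_arm(delta_pos=[[0,0,0],[0,0,0],[0,0,0],[0,0,0],[0,0,0]], rot=[[0,0,0],[0,0,0],[0,0,0],[0,0,0],[0,0,0]], gripper=[-1,-1,-1,-1,-1], squeeze=25)

```text
time_s: 15.75
tool_pos: [0.5587, -0.23, 0.2584]
tool_rot: [-179.8, -0.0, -14.2]
force: [1.5, 5.6, 1.3]
grip_width: 0.0195
grasp_force: 25.0
```

```bash
python3 - <<'E'
from h import *
from cell import env
o=env.get_obs(); print(o["tool_pos"],o["tool_rot"],o["force"],o["grip_width"])
q=np.load("press.npy")
def arc(l,p=o["tool_pos"],r=R.from_euler('xyz',o["tool_rot"],degrees=True)):
    w=R.from_euler('z',q[2]).apply([.026-.14*np.cos(1.134-l),-.082,.182+.14*np.sin(1.134-l)-.005])+[q[0],q[1],0]
    return w,np.round(r.inv().apply(w-p)/.2,3).tolist()
for l in np.arange(.52,1.46,.07): w,d=arc(l); print(round(l,2),np.round(w,3),d)
E
```

```text
[ 0.55866708 -0.23000142  0.25835424] [-1.79802779e+02 -4.69313615e-02 -1.41662929e+01] [1.46508802 5.62881122 1.31500951] 0.019481749776613537
0.52 [ 0.557 -0.231  0.258] [-0.005, 0.009, 0.003]
0.59 [ 0.552 -0.23   0.249] [-0.032, 0.009, 0.044]
0.66 [ 0.547 -0.229  0.241] [-0.056, 0.009, 0.087]
0.73 [ 0.543 -0.228  0.232] [-0.077, 0.009, 0.132]
0.8 [ 0.54  -0.227  0.223] [-0.095, 0.009, 0.177]
0.87 [ 0.537 -0.226  0.214] [-0.109, 0.01, 0.224]
0.94 [ 0.535 -0.226  0.204] [-0.12, 0.01, 0.272]
1.01 [ 0.533 -0.225  0.194] [-0.128, 0.01, 0.32]
1.08 [ 0.533 -0.225  0.185] [-0.133, 0.01, 0.369]
1.15 [ 0.532 -0.225  0.175] [-0.134, 0.01, 0.418]
1.22 [ 0.533 -0.225  0.165] [-0.131, 0.01, 0.467]
1.29 [ 0.534 -0.226  0.155] [-0.125, 0.011, 0.515]
1.36 [ 0.536 -0.226  0.146] [-0.116, 0.011, 0.563]
1.43 [ 0.538 -0.227  0.136] [-0.103, 0.011, 0.611]
```

Call:
step_arm(delta_pos=[[-0.027,-0.015,0.041],[-0.051,-0.015,0.084],[-0.072,-0.015,0.129],[-0.09,-0.015,0.174],[-0.104,-0.015,0.221],[-0.115,-0.015,0.269],[-0.123,-0.015,0.317],[-0.128,-0.015,0.366],[-0.129,-0.015,0.415],[-0.126,-0.015,0.464],[-0.12,-0.015,0.512],[-0.114,-0.015,0.545],[-0.114,-0.015,0.545]], rot=[[0,0,0],[0,0,0],[0,0,0],[0,0,0],[0,0,0],[0,0,0],[0,0,0],[0,0,0],[0,0,0],[0,0,0],[0,0,0],[0,0,0],[0,0,0]], gripper=[-1,-1,-1,-1,-1,-1,-1,-1,-1,-1,-1,-1,-1])

```text
time_s: 17.38
tool_pos: [0.5374, -0.2244, 0.1491]
tool_rot: [-180.0, -0.2, -14.3]
force: [4.2, 1.2, 2.0]
grip_width: 0.0198
grasp_force: 25.0
```

```bash
cat >> h.py <<'E'
def lever(o):
    q=np.load("press.npy"); p=R.from_euler('z',-q[2]).apply(np.array(o["tool_pos"])+[0,0,.005]-[q[0],q[1],0])
    d=p-[.026,-.082,.182]; print("tcp",np.round(o["tool_pos"],4),"rot",np.round(o["tool_rot"],1),"q~%.3f rad r %.4f dy %.4f"%(1.134-np.arctan2(d[2],-d[0]),np.hypot(d[0],d[2]),d[1]),"F",np.round(o["force"],1),o["grip_width"],o["time_s"])
def arcs(o,ls):
    q=np.load("press.npy");r=R.from_euler('xyz',o["tool_rot"],degrees=True)
    for l in ls:
        w=R.from_euler('z',q[2]).apply([.026-.14*np.cos(1.134-l),-.082,.182+.14*np.sin(1.134-l)-.005])+[q[0],q[1],0]
        print(round(l,2),np.round(r.inv().apply(w-o["tool_pos"])/.2,3).tolist())
E
python3 - <<'E'
from h import *
from cell import env,viewer
o=env.get_obs();lever(o)
arcs(o,np.arange(1.3,-.05,-.1))
s=viewer.read_camera("scene");np.savez("s4.npz",**s)
E
```

```text
tcp [ 0.5374 -0.2244  0.1491] rot [-180.    -0.2  -14.3] q~1.337 rad r 0.1382 dy 0.0020 F [4.2 1.2 2. ] 0.019831861890565673 17.375
1.3 [-0.014, 0.01, -0.024]
1.2 [-0.022, 0.01, -0.093]
1.1 [-0.023, 0.01, -0.163]
1.0 [-0.016, 0.01, -0.233]
0.9 [-0.003, 0.01, -0.302]
0.8 [0.016, 0.01, -0.369]
0.7 [0.043, 0.01, -0.434]
0.6 [0.076, 0.01, -0.495]
0.5 [0.114, 0.01, -0.554]
0.4 [0.159, 0.01, -0.608]
0.3 [0.208, 0.01, -0.657]
0.2 [0.262, 0.009, -0.701]
0.1 [0.321, 0.009, -0.74]
-0.0 [0.383, 0.009, -0.772]
```

Call:
step_arm(delta_pos=[[0,0,-0.024],[-0.01,0,-0.093],[-0.011,0,-0.163],[-0.004,0,-0.233],[0.009,0,-0.302],[0.028,0,-0.369],[0.055,0,-0.434],[0.088,0,-0.495],[0.126,0,-0.554],[0.171,0,-0.608],[0.22,0,-0.657],[0.274,0,-0.701],[0.333,0,-0.74],[0.37,0,-0.765],[0.37,0,-0.765]], rot=[[0,0,0],[0,0,0],[0,0,0],[0,0,0],[0,0,0],[0,0,0],[0,0,0],[0,0,0],[0,0,0],[0,0,0],[0,0,0],[0,0,0],[0,0,0],[0,0,0],[0,0,0]], gripper=[-1,-1,-1,-1,-1,-1,-1,-1,-1,-1,-1,-1,-1,-1,-1])

```text
time_s: 19.3
tool_pos: [0.6085, -0.2428, 0.3022]
tool_rot: [180.0, -0.1, -14.3]
force: [-0.6, 3.2, -4.9]
grip_width: 0.0199
grasp_force: 25.0
```

```bash
python3 - <<'E'
from h import *
from cell import env,viewer
o=env.get_obs();lever(o)
arcs(o,np.arange(0,1.36,.1))
E
```

```text
tcp [ 0.6085 -0.2428  0.3022] rot [ 1.80e+02 -1.00e-01 -1.43e+01] q~0.022 rad r 0.1396 dy 0.0016 F [-0.6  3.2 -4.9] 0.0199148825244791 19.3
0.0 [0.013, 0.008, -0.008]
0.1 [-0.049, 0.008, 0.024]
0.2 [-0.107, 0.008, 0.063]
0.3 [-0.161, 0.008, 0.107]
0.4 [-0.21, 0.008, 0.157]
0.5 [-0.255, 0.008, 0.211]
0.6 [-0.293, 0.008, 0.269]
0.7 [-0.326, 0.009, 0.331]
0.8 [-0.352, 0.009, 0.396]
0.9 [-0.372, 0.009, 0.463]
1.0 [-0.385, 0.009, 0.532]
1.1 [-0.391, 0.009, 0.602]
1.2 [-0.39, 0.009, 0.672]
1.3 [-0.382, 0.009, 0.741]
```

Call:
step_arm(delta_pos=[[-0.049,0,0.024],[-0.105,0,0.063],[-0.157,0,0.107],[-0.206,0,0.157],[-0.25,0,0.211],[-0.288,0,0.269],[-0.321,0,0.331],[-0.347,0,0.396],[-0.367,0,0.463],[-0.367,0,0.463]], rot=[[0,0,0],[0,0,0],[0,0,0],[0,0,0],[0,0,0],[0,0,0],[0,0,0],[0,0,0],[0,0,0],[0,0,0]], gripper=[-1,-1,-1,-1,-1,-1,-1,-1,-1,-1])

```text
time_s: 20.55
tool_pos: [0.5387, -0.2248, 0.2115]
tool_rot: [180.0, -0.4, -14.3]
force: [2.5, 3.8, 0.7]
grip_width: 0.02
grasp_force: 25.0
```

```bash
python3 - <<'E'
from h import *
from cell import env,viewer
o=env.get_obs();lever(o)
arcs(o,np.arange(.9,1.36,.1))
E
```

```text
tcp [ 0.5387 -0.2248  0.2115] rot [180.   -0.4 -14.3] q~0.882 rad r 0.1384 dy 0.0019 F [2.5 3.8 0.7] 0.019955081270977004 20.55
0.9 [-0.011, 0.01, 0.01]
1.0 [-0.024, 0.01, 0.079]
1.1 [-0.031, 0.01, 0.148]
1.2 [-0.03, 0.01, 0.218]
1.3 [-0.022, 0.01, 0.288]
```

Call:
step_arm(delta_pos=[[-0.008,-0.005,0.045],[-0.015,-0.005,0.08],[-0.019,-0.005,0.115],[-0.021,-0.005,0.15],[-0.022,-0.005,0.185],[-0.021,-0.005,0.22]], rot=[[0,0,0],[0,0,0],[0,0,0],[0,0,0],[0,0,0],[0,0,0]], gripper=[-1,-1,-1,-1,-1,-1])

```text
time_s: 21.3
tool_pos: [0.5355, -0.2239, 0.1692]
tool_rot: [179.9, -0.5, -14.3]
force: [0.4, 2.3, 9.8]
grip_width: 0.02
grasp_force: 25.0
```

Call:
step_arm(delta_pos=[[0.003,0,0.035],[0.007,0,0.07],[0.014,0,0.095],[0.014,0,0.1]], rot=[[0,0,0],[0,0,0],[0,0,0],[0,0,0]], gripper=[-1,-1,-1,-1])

```text
time_s: 21.8
tool_pos: [0.5382, -0.2245, 0.1491]
tool_rot: [179.9, -0.4, -14.3]
force: [-0.9, 3.8, 11.5]
grip_width: 0.0198
grasp_force: 25.0
```

```bash
python3 - <<'E'
from h import *
from cell import env,viewer
o=env.get_obs();lever(o)
s=viewer.read_camera("scene");np.savez("s5.npz",**s)
a=np.hstack([cv2.resize(load(n)["img"][220:340,290:370],(265,400),interpolation=2) for n in("s3.npz","s4.npz","s5.npz")])
cv2.imwrite("pics/ram.png",a[:,:,::-1])
arcs(o,np.arange(1.3,-.05,-.1))
E
```

```text
tcp [ 0.5382 -0.2245  0.1491] rot [179.9  -0.4 -14.3] q~1.339 rad r 0.1374 dy 0.0020 F [-0.9  3.8 11.5] 0.01980088723367249 21.8
1.3 [-0.017, 0.01, -0.024]
1.2 [-0.025, 0.01, -0.094]
1.1 [-0.026, 0.011, -0.164]
1.0 [-0.019, 0.011, -0.233]
0.9 [-0.006, 0.011, -0.302]
0.8 [0.014, 0.011, -0.369]
0.7 [0.041, 0.011, -0.434]
0.6 [0.074, 0.011, -0.495]
0.5 [0.113, 0.011, -0.553]
0.4 [0.157, 0.011, -0.607]
0.3 [0.207, 0.011, -0.657]
0.2 [0.262, 0.011, -0.701]
0.1 [0.32, 0.011, -0.739]
-0.0 [0.382, 0.011, -0.771]
```

View pics/ram.png

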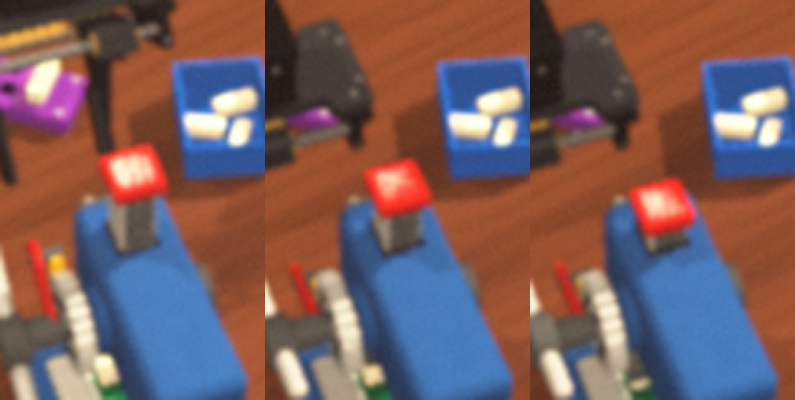

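The ram came down in two steps (red cap at y≈172, then 188, then 207), and it is now pressing with about 11 N at the grip. I do a third stroke, watching the force for the stop.

Call:
step_arm(delta_pos=[[-0.01,0,-0.024],[-0.015,0,-0.093],[-0.016,0,-0.163],[-0.008,0,-0.233],[0.005,0,-0.302],[0.024,0,-0.369],[0.051,0,-0.434],[0.084,0,-0.495],[0.122,0,-0.554],[0.167,0,-0.608],[0.216,0,-0.657],[0.27,0,-0.701],[0.329,0,-0.74],[0.366,0,-0.765],[0.366,0,-0.765]], rot=[[0,0,0],[0,0,0],[0,0,0],[0,0,0],[0,0,0],[0,0,0],[0,0,0],[0,0,0],[0,0,0],[0,0,0],[0,0,0],[0,0,0],[0,0,0],[0,0,0],[0,0,0]], gripper=[-1,-1,-1,-1,-1,-1,-1,-1,-1,-1,-1,-1,-1,-1,-1])

```text
time_s: 23.72
tool_pos: [0.6069, -0.2423, 0.2992]
tool_rot: [179.9, -0.1, -14.3]
force: [-3.2, 0.2, -1.1]
grip_width: 0.0196
grasp_force: 25.0
```

```bash
python3 - <<'E'
from h import *
from cell import env,viewer
o=env.get_obs();lever(o)
arcs(o,np.arange(.05,.8,.05))
E
```

```text
tcp [ 0.6069 -0.2423  0.2992] rot [ 1.799e+02 -1.000e-01 -1.430e+01] q~0.043 rad r 0.1378 dy 0.0017 F [-3.2  0.2 -1.1] 0.019641079108999548 23.725
0.05 [-0.009, 0.008, -0.008]
0.1 [-0.04, 0.008, 0.009]
0.15 [-0.07, 0.008, 0.028]
0.2 [-0.098, 0.009, 0.048]
0.25 [-0.126, 0.009, 0.07]
0.3 [-0.152, 0.009, 0.092]
0.35 [-0.178, 0.009, 0.117]
0.4 [-0.202, 0.009, 0.142]
0.45 [-0.225, 0.009, 0.168]
0.5 [-0.246, 0.009, 0.196]
0.55 [-0.266, 0.009, 0.225]
0.6 [-0.285, 0.009, 0.254]
0.65 [-0.302, 0.009, 0.285]
0.7 [-0.317, 0.009, 0.316]
0.75 [-0.331, 0.009, 0.348]
```

Call:
step_arm(delta_pos=[[-0.04,0,0.009],[-0.07,0,0.028],[-0.098,0,0.048],[-0.126,0,0.07],[-0.152,0,0.092]], rot=[[0,0,0],[0,0,0],[0,0,0],[0,0,0],[0,0,0]], gripper=[-1,-1,-1,-1,-1])

```text
time_s: 24.35
tool_pos: [0.5832, -0.2361, 0.2846]
tool_rot: [179.9, -1.2, -14.3]
force: [10.0, -3.9, 5.2]
grip_width: 0.02
grasp_force: 25.0
```

Call:
step_arm(delta_pos=[[-0.024,0,0.025],[-0.048,0,0.05],[-0.048,0,0.05]], rot=[[0,0,0],[0,0,0],[0,0,0]], gripper=[-1,-1,-1])

```text
time_s: 24.72
tool_pos: [0.5744, -0.2338, 0.2768]
tool_rot: [179.8, -1.3, -14.3]
force: [7.8, -2.9, 9.3]
grip_width: 0.0195
grasp_force: 25.0
```

```bash
python3 - <<'E'
from h import *
from cell import env,viewer
o=env.get_obs();lever(o)
arcs(o,np.arange(.4,1.,.05))
E
```

```text
tcp [ 0.5744 -0.2338  0.2768] rot [179.8  -1.3 -14.3] q~0.335 rad r 0.1393 dy 0.0020 F [ 7.8 -2.9  9.3] 0.01949401362723743 24.725
0.4 [-0.035, 0.01, 0.03]
0.45 [-0.058, 0.01, 0.056]
0.5 [-0.08, 0.01, 0.083]
0.55 [-0.101, 0.01, 0.111]
0.6 [-0.12, 0.01, 0.14]
0.65 [-0.138, 0.01, 0.17]
0.7 [-0.154, 0.01, 0.201]
0.75 [-0.169, 0.01, 0.233]
0.8 [-0.182, 0.009, 0.266]
0.85 [-0.193, 0.009, 0.299]
0.9 [-0.203, 0.009, 0.332]
0.95 [-0.211, 0.009, 0.366]
```

Call:
step_arm(delta_pos=[[-0.025,0,0.025],[-0.05,0,0.052],[-0.07,0,0.08],[-0.07,0,0.08]], rot=[[0,0,0],[0,0,0],[0,0,0],[0,0,0]], gripper=[-1,-1,-1,-1])

```text
time_s: 25.22
tool_pos: [0.5589, -0.2299, 0.2593]
tool_rot: [179.8, -1.0, -14.3]
force: [3.4, -1.5, 5.8]
grip_width: 0.0194
grasp_force: 25.0
```

Call:
step_arm(delta_pos=[[-0.02,0,0.03],[-0.04,0,0.06],[-0.04,0,0.06]], rot=[[0,0,0],[0,0,0],[0,0,0]], gripper=[-1,-1,-1])

```text
time_s: 25.6
tool_pos: [0.5494, -0.2275, 0.2445]
tool_rot: [179.9, -0.6, -14.3]
force: [5.5, -1.4, 0.6]
grip_width: 0.0196
grasp_force: 25.0
```

```bash
python3 - <<'E'
from h import *
from cell import env,viewer
o=env.get_obs();lever(o)
arcs(o,[.5,.6,.7,.8,.9])
E
```

```text
tcp [ 0.5494 -0.2275  0.2445] rot [179.9  -0.6 -14.3] q~0.632 rad r 0.1402 dy 0.0020 F [ 5.5 -1.4  0.6] 0.01957024905182716 25.6
0.5 [0.051, 0.01, -0.077]
0.6 [0.012, 0.01, -0.019]
0.7 [-0.021, 0.01, 0.043]
0.8 [-0.048, 0.01, 0.107]
0.9 [-0.068, 0.01, 0.174]
```

```bash
python3 - <<'E'
from h import *
from cell import viewer
s=viewer.read_camera("scene");np.savez("s6.npz",**s)
q=np.load("press.npy")
for n in("s3.npz","s4.npz","s5.npz","s6.npz"):
    d=load(n);i=d["img"][250:310,305:360].astype(int);m=(i[...,0]>150)&(i[...,1]<110)
    m=m.astype(np.uint8);k,l,st,ce=cv2.connectedComponentsWithStats(m);b=1+np.argmax(st[1:,4])
    x,y,w,h,a=st[b]; u,v=305+x+w/2-.5,250+y+h/2-.5
    # height on ram axis
    zs=np.arange(.2,.32,.0005);e=[np.linalg.norm(proj(d,[q[0],q[1],z])-[u,v]) for z in zs];j=np.argmin(e);print(n,u,v,a,zs[j],e[j])
E
```

```text
s3.npz 322.5 265.5 445 0.2860000000000001 6.641217917017511
s4.npz 332.0 272.5 717 0.26650000000000007 2.9316195984868587
s5.npz 339.0 283.5 387 0.23450000000000004 10.046686968550926
s6.npz 339.0 284.0 475 0.23300000000000004 10.051956276893321
```

```bash
python3 - <<'E'
from h import *
q=np.load("press.npy")
I={n:cv2.resize(load(n)["img"][250:320,305:365],None,fx=4,fy=4,interpolation=2) for n in("s3.npz","s4.npz","s5.npz","s6.npz")}
T=I["s3.npz"][4*12:4*32,4*15:4*36]
d=load("s3.npz")
for n in I:
    r=cv2.matchTemplate(I[n],T,cv2.TM_CCOEFF_NORMED);_,m,_,l=cv2.minMaxLoc(r);dx=np.array(l)/4-[15,12]
    a=proj(d,[q[0],q[1],.284]);zs=np.arange(.2,.3,.0005);v=[proj(d,[q[0],q[1],z])-a for z in zs]
    print(n,m,dx,"drop mm",1e3*(.284-zs[np.argmin([np.linalg.norm(x-dx) for x in v])]))
E
```

```text
s3.npz 1.0 [0. 0.] drop mm -1.1102230246251565e-13
s4.npz 0.8534154295921326 [-0.25  3.75] drop mm 10.499999999999899
s5.npz 0.8514560461044312 [0.   9.75] drop mm 27.999999999999915
s6.npz 0.5691185593605042 [0.   9.75] drop mm 27.999999999999915
```

```bash
python3 - <<'E'
from h import *
a=np.hstack([cv2.resize(load(n)["img"][220:340,250:370],(400,400),interpolation=2) for n in("s5.npz","s6.npz")])
cv2.imwrite("pics/ram2.png",a[:,:,::-1])
E
```

```text
(no output)
```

View pics/ram2.png

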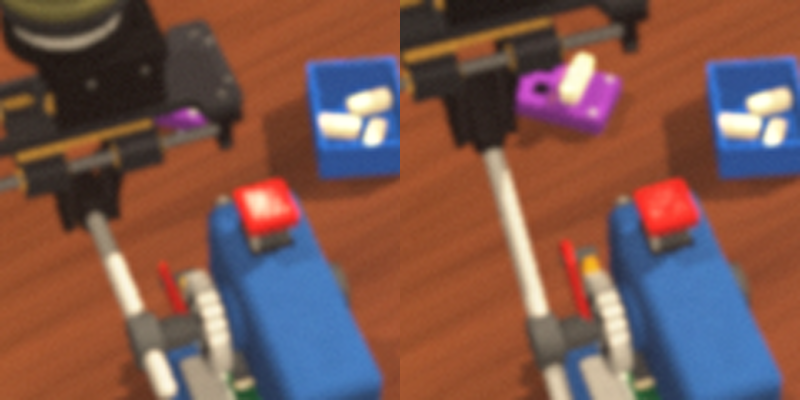

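The cap looks nearly unmoved between the two, but it is shaded in the second image. I measure it by hue instead.

```bash
python3 - <<'E'
from h import *
for n in("s3.npz","s4.npz","s5.npz","s6.npz"):
    i=load(n)["img"][255:300,315:345]; b=cv2.resize(i,None,fx=8,fy=8,interpolation=cv2.INTER_CUBIC)
    f=b.astype(float)+1; blue=f[...,2]/f[...,0]
    # column through cap centre: R/B ratio profile, and right/left edges
    rb=(f[...,0]/f[...,2]); h=cv2.cvtColor(b,cv2.COLOR_RGB2HSV)
    m=((h[...,0]<6)|(h[...,0]>172))&(h[...,1]>110)&(h[...,2]>90)
    m=cv2.morphologyEx(m.astype(np.uint8),cv2.MORPH_CLOSE,np.ones((40,40)))
    k,l,st,ce=cv2.connectedComponentsWithStats(m);j=1+np.argmax(st[1:,4]);print(n,st[j]/8,ce[j]/8)
    # stem: rows along column below the cap until blue
E
```

```text
s3.npz [   4.75     0.      25.25    34.625 2361.   ] [18.99062235 16.80751668]
s4.npz [   4.625   12.125   25.375   22.5   2421.25 ] [15.98018198 21.92963345]
s5.npz [   4.5     17.75    25.5     18.875 2074.75 ] [16.71077841 27.56963941]
s6.npz [   4.5     17.75    25.5     18.875 2456.625] [16.25864372 27.41493665]
```

```bash
python3 - <<'E'
from h import *
for n in("s5.npz","s6.npz"):
    i=load(n)["img"]; print(n); print([tuple(int(c) for c in i[y,331]) for y in range(270,300)])
E
```

```text
s5.npz
[(104, 56, 39), (102, 58, 37), (111, 55, 34), (167, 58, 39), (232, 55, 39), (249, 61, 49), (253, 87, 70), (253, 112, 89), (254, 131, 106), (255, 148, 121), (255, 164, 136), (255, 171, 140), (255, 171, 140), (255, 165, 134), (254, 135, 108), (254, 92, 72), (251, 59, 46), (233, 44, 36), (188, 39, 31), (147, 51, 45), (109, 63, 56), (89, 73, 64), (81, 71, 63), (68, 61, 56), (58, 53, 56), (55, 65, 88), (58, 85, 127), (65, 107, 160), (68, 116, 177), (73, 123, 186)]
s6.npz
[(103, 54, 35), (103, 58, 39), (112, 57, 37), (164, 57, 37), (231, 56, 41), (247, 55, 43), (251, 65, 53), (252, 76, 62), (253, 81, 66), (252, 79, 64), (252, 74, 60), (251, 69, 56), (251, 65, 52), (252, 67, 51), (253, 62, 49), (253, 59, 47), (250, 52, 42), (234, 45, 38), (194, 44, 37), (153, 49, 44), (115, 63, 56), (92, 73, 65), (80, 71, 63), (70, 62, 57), (60, 55, 57), (54, 64, 86), (60, 85, 127), (65, 105, 159), (71, 118, 179), (71, 120, 185)]
```

```bash
python3 - <<'E'
from h import *
q=np.load("press.npy");d=load("s6.npz")
def L(l,r): return R.from_euler('z',q[2]).apply([.026-r*np.cos(1.134-l),-.082,.182+r*np.sin(1.134-l)])+[q[0],q[1],0]
for l in(0,.2,.3,.4,.5,.63,.75): print(l,[np.round(((proj(d,L(l,r))-[250,220])*3.333+[400,0])).tolist() for r in(0,.06,.11,.14,.166)])
E
```

```text
0 [[543.0, 340.0], [525.0, 248.0], [509.0, 168.0], [499.0, 119.0], [491.0, 74.0]]
0.2 [[543.0, 340.0], [520.0, 241.0], [501.0, 157.0], [489.0, 105.0], [479.0, 60.0]]
0.3 [[543.0, 340.0], [518.0, 239.0], [498.0, 154.0], [485.0, 103.0], [474.0, 58.0]]
0.4 [[543.0, 340.0], [517.0, 238.0], [495.0, 153.0], [482.0, 102.0], [470.0, 58.0]]
0.5 [[543.0, 340.0], [515.0, 238.0], [493.0, 154.0], [479.0, 104.0], [467.0, 61.0]]
0.63 [[543.0, 340.0], [514.0, 240.0], [490.0, 158.0], [477.0, 110.0], [465.0, 69.0]]
0.75 [[543.0, 340.0], [513.0, 243.0], [489.0, 164.0], [475.0, 119.0], [464.0, 80.0]]
```

```bash
python3 - <<'E'
from h import *
from cell import env
q=np.load("press.npy");d=load("s6.npz");W=lambda p:R.from_euler('z',q[2]).apply(np.array(p)/1e3)+[q[0],q[1],0]
for p in[(9,-23,81.6),(9,-23,93.6),(9,-23,85.6),(9,-23,97.6),(4,-22,81.6),(4,-22,67.6),(26,-25,66),(-9,-23,93.6)]: print(p,np.round(proj(d,W(p)),1))
for n in("s3.npz","s6.npz"):
    i=load(n)["img"]; print(n)
    for y in range(324,346): print(y,' '.join('%3d,%3d,%3d'%tuple(i[y,x]) for x in range(315,327)))
o=env.get_obs();lever(o)
E
```

```text
(9, -23, 81.6) [319.7 335. ]
(9, -23, 93.6) [319.6 331.8]
(9, -23, 85.6) [319.6 333.9]
(9, -23, 97.6) [319.6 330.7]
(4, -22, 81.6) [319.3 332.9]
(4, -22, 67.6) [319.4 336.6]
(26, -25, 66) [321.5 345.9]
(-9, -23, 93.6) [316.8 324.9]
s3.npz
324 225,206,177 222,204,175 211,193,165 185,170,147 134,128,123  77, 83, 98  51, 64, 89  49, 63, 89  44, 58, 82  46, 58, 86  45, 58, 85  47, 62, 91
325 216,198,170 216,198,170 212,193,166 191,175,152 152,143,126 103,103, 98  82, 84, 85  73, 77, 82  58, 63, 79  42, 56, 78  45, 56, 85  46, 62, 92
326 213,195,168 212,194,166 209,191,163 205,189,158 191,181,143 179,172,130 175,166,123 157,150,117 108,106, 97  57, 64, 80  42, 55, 80  48, 62, 90
327 204,186,158 204,187,159 204,187,159 220,206,168 240,234,187 248,243,192 251,246,194 245,240,182 188,182,139  97, 97, 93  48, 60, 82  45, 59, 86
328 195,177,150 198,181,154 200,185,155 227,211,172 250,246,207 255,254,226 255,255,229 255,255,218 238,229,173 137,132,110  61, 65, 81  44, 58, 84
329 188,171,145 194,177,151 195,179,151 223,205,166 249,242,200 254,251,217 254,251,216 253,248,204 241,228,172 171,156,1
[... 5088 characters left out ...]
9,161 206,188,161 201,185,156 198,186,157 197,191,157 180,183,145 181,184,143 191,192,153 164,177,134 116,153,103 107,149, 99
343 208,190,163 206,189,161 206,188,162 201,183,157 200,186,157 203,194,161 196,198,158 181,194,149 181,195,148 182,193,150 187,200,154 200,208,164
344 207,189,160 208,190,163 208,190,162 204,187,159 202,187,159 204,193,161 212,209,172 216,222,178 225,228,186 236,235,198 243,239,208 244,239,209
345 210,191,164 209,191,163 211,193,165 207,189,161 203,185,157 208,193,164 231,223,188 243,239,209 247,243,217 248,243,218 246,238,214 241,234,205
tcp [ 0.5494 -0.2274  0.2443] rot [179.9  -0.6 -14.3] q~0.634 rad r 0.1402 dy 0.0020 F [ 4.6 -1.7  1.4] 0.019826264334494293 25.65
```

The connector's lower edge at the board moved down about 1.5 px (roughly 5 mm) between the pre-press and current images, and the ram did not move in this stroke. So the connector appears to be home already. I finish the stroke gently as a check, reading the force.

Call:
step_arm(delta_pos=[[-0.018,0,0.043],[-0.033,0,0.075],[-0.045,0,0.107],[-0.056,0,0.14],[-0.065,0,0.174],[-0.065,0,0.174]], rot=[[0,0,0],[0,0,0],[0,0,0],[0,0,0],[0,0,0],[0,0,0]], gripper=[-1,-1,-1,-1,-1,-1])

```text
time_s: 26.4
tool_pos: [0.5357, -0.2238, 0.2096]
tool_rot: [179.9, -0.4, -14.3]
force: [2.8, -1.5, 10.3]
grip_width: 0.02
grasp_force: 25.0
```

```bash
python3 - <<'E'
from h import *
from cell import env,viewer
o=env.get_obs();lever(o)
i=viewer.read_camera("scene")["img"]
print([tuple(int(c) for c in i[y,331]) for y in range(286,297)],[int(i[y,323,0]) for y in range(331,340)])
arcs(o,np.arange(.9,-.05,-.1))
E
```

```text
tcp [ 0.5357 -0.2238  0.2096] rot [179.9  -0.4 -14.3] q~0.901 rad r 0.1409 dy 0.0022 F [ 2.8 -1.5 10.3] 0.02001429735669187 26.4
[(251, 69, 54), (234, 44, 36), (194, 40, 35), (152, 49, 42), (114, 61, 55), (92, 73, 65), (79, 71, 64), (70, 61, 55), (60, 53, 58), (55, 62, 84), (59, 87, 128)] [71, 82, 122, 179, 185, 138, 70, 36, 50]
0.9 [0.005, 0.011, 0.001]
0.8 [0.025, 0.011, -0.066]
0.7 [0.051, 0.011, -0.131]
0.6 [0.084, 0.011, -0.193]
0.5 [0.123, 0.011, -0.251]
0.4 [0.168, 0.011, -0.305]
0.3 [0.218, 0.011, -0.354]
0.2 [0.272, 0.011, -0.398]
0.1 [0.331, 0.011, -0.436]
0.0 [0.393, 0.011, -0.469]
```

The ram stayed put under the peak force while the ratchet slipped, so it is at its end stop and the connector is home. Swinging the lever back up.

Call:
step_arm(delta_pos=[[0.025,0,-0.066],[0.051,0,-0.131],[0.084,0,-0.193],[0.123,0,-0.251],[0.168,0,-0.305],[0.218,0,-0.354],[0.272,0,-0.398],[0.331,0,-0.436],[0.385,0,-0.466],[0.385,0,-0.466],[0.385,0,-0.466]], rot=[[0,0,0],[0,0,0],[0,0,0],[0,0,0],[0,0,0],[0,0,0],[0,0,0],[0,0,0],[0,0,0],[0,0,0],[0,0,0]], gripper=[-1,-1,-1,-1,-1,-1,-1,-1,-1,-1,-1])

```text
time_s: 27.82
tool_pos: [0.608, -0.2426, 0.3004]
tool_rot: [179.9, 0.0, -14.4]
force: [-4.3, -3.0, -1.6]
grip_width: 0.02
grasp_force: 25.0
```

```bash
python3 - <<'E'
from h import *
from cell import env,viewer
o=env.get_obs();lever(o);arcs(o,[0])
E
```

```text
tcp [ 0.608  -0.2426  0.3004] rot [179.9   0.  -14.4] q~0.032 rad r 0.1383 dy 0.0017 F [-4.3 -3.  -1.6] 0.020023676048980234 27.825
0 [0.016, 0.008, -0.017]
```

Release (43 mm opening), then straight up.

Call:
step_arm(delta_pos=[[0,0,0],[0,0,0],[0,0,0],[0,0,0],[0,0,-0.2],[0,0,-0.45],[0,0,-0.45],[0,0,-0.45],[0,0,-0.45]], rot=[[0,0,0],[0,0,0],[0,0,0],[0,0,0],[0,0,0],[0,0,0],[0,0,0],[0,0,0],[0,0,0]], gripper=[0,0,0,0,0,0,0,0,0])

```text
time_s: 28.95
tool_pos: [0.6082, -0.2418, 0.3888]
tool_rot: [180.0, 0.1, -14.3]
force: [-0.9, -0.2, -0.6]
grip_width: 0.0436
grasp_force: 0.0
```

Call:
step_arm(delta_pos=[[-0.4,0,0],[-0.7,0,0],[-0.7,0,0],[-0.7,0,0],[-0.7,0,0],[-0.7,0,0]], rot=[[0,0,0],[0,0,0],[0,0,0],[0,0,0],[0,0,0],[0,0,0]], gripper=[0,0,0,0,0,0])

```text
time_s: 29.7
tool_pos: [0.474, -0.2074, 0.3897]
tool_rot: [-180.0, 0.0, -14.3]
force: [0.1, -0.9, -1.4]
grip_width: 0.0435
grasp_force: 0.0
```

```bash
python3 - <<'E'
from h import *
from cell import env,viewer
o=env.get_obs();print(o["tool_pos"],o["force"],o["time_s"])
t=viewer.read_camera("top");s=viewer.read_camera("scene");q=np.load("press.npy")
W=lambda l,r:R.from_euler('z',q[2]).apply([.026-r*np.cos(1.134-l),-.082,.182+r*np.sin(1.134-l)])+[q[0],q[1],0]
i=s["img"]
# dark grip blob in scene and top near predicted
for n,d in(("scene",s),("top",t)):
    u,v=proj(d,W(0,.14)).astype(int); w=25; sub=d["img"][v-w:v+w,u-w:u+w]
    m=(sub.max(2)<60).astype(np.uint8);k,l,st,ce=cv2.connectedComponentsWithStats(m);j=1+np.argmax(st[1:,4])
    print(n,"grip",ce[j]+[u-w,v-w],st[j],"pred0",proj(d,W(0,.14)),"pred.2",proj(d,W(.2,.14)),"pred.4",proj(d,W(.4,.14)))
print([tuple(int(c) for c in i[y,331]) for y in range(286,292)])
# pallet near corners shift: compare top before/after
a=load("t3.npz")["img"][215:236,310:342].astype(int);b=t["img"][215:236,310:342].astype(int);print("pallet img diff",abs(a-b).mean(),cv2.phaseCorrelate(a.mean(2).astype(np.float32),b.mean(2).astype(np.float32)))
E
```

```text
[ 0.47402921 -0.2073982   0.38969933] [ 0.14517453 -0.87911904 -1.41384422] 29.7
scene grip [279.60504202 254.54201681] [ 19  12  14  26 238] pred0 [279.83239355 255.59378748] pred.2 [276.77379479 251.63163051] pred.4 [274.53527171 250.7065845 ]Traceback (most recent call last):
  File "<stdin>", line 10, in <module>
    return _wrapfunc(a, 'argmax', axis=axis, out=out, **kwds)
    return bound(*args, **kwds)
ValueError: attempt to get argmax of an empty sequence
```

```bash
python3 -c "
from cell import env
print(env.sign_off())"
```

```text
the job is handed in; nothing more can be done
None
```

The job is handed in at about 30 s of 72, but sign-off returned no verdict: the camera images show the board seated, the connector home (about 5 mm of travel) with the ram down on it, and the lever within about 0.05 rad of its upper stop and let go; the bystanders were not re-measured at the end.

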